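Wipe a gear housing's joint face, close it on its dowels and hold it shut

TASK

Wipe the joint face of the gear housing in the sprung nest with the felt block: press so that the nest gives about 5 mm, make one slow steady stroke (about 30 mm/s) from beside the brass dowel along to the steel dowel, then stand the block, felt down, back on the bench. Then fit the cover fully home on the two dowels, large hole on the brass dowel, and press it down, still gripped, until the nest has sunk about 10 mm; finish while holding it pressed like that, ready for the screws. Work gently, never ramming the parts, and leave the other things on the bench where they are.

Things in the scene. Friction and masses are not known exactly. Their poses are not given: they have to be found in the camera images.
- lower_half: Lower half of a split gear housing: aluminium tray 190 (own x) x 64 (y) x 30 (z) mm, brass gears sunk in its 110 x 26 mm cavity, so its flat joint face is a rim 19 mm wide along the sides, 40 mm at the ends. Bolted on the blue platen of a sprung nest on a dark base plate 236 x 96 x 12 mm; moves only up and down. Origin: centre of its underside, 44 mm above the bench with the nest up.
- joint_face (a point): Centre of the joint face (top plane of lower_half, same axes), 74 mm above the bench with the nest up. The dowels stand on it at own x -83 mm (brass) and +83 mm (steel), y 0, and stick up 16 mm. Stroke the felt block, its 60 mm length along own x, with its centre from about x -34 to +34 mm at y 0: it then stays clear of the dowels.
- brass_dowel (a point): Tip of the brass dowel, 12 mm in diameter with a tapered nose over the last 7 mm, 16 mm above the joint face, at lower_half's own x = -83 mm; the yellow dot on the housing is at this end.
- steel_dowel (a point): Tip of the thinner steel dowel, 8 mm in diameter with a tapered nose over the last 7 mm, 16 mm above the joint face, at lower_half's own x = +83 mm.
- nest (a joint): How far the sprung nest, with the lower half on it, is pressed down (m): 0 up, 0.020 bottomed. It starts to give at about 4 N (counting the weight of what lies on it) and then takes 0.6 N per mm; it springs back up when let go.
- cover: Cover (upper half): aluminium plate 190 (own x) x 64 (y) x 12 (z) mm, about 0.3 kg, flat on the bench. Grip it by the boss in the middle of its top: 60 (x) x 36 (y) mm, from 12 to 42 mm above the underside; ribs up to 20 mm high run from it along x. Origin: centre of the underside; z up. Fully home, its origin is at point joint_face and its x axis points the same way as lower_half's.
- large_hole (a point): Large through hole of the cover, 14 mm in diameter, at own x = -83 mm, y = 0, at the underside; belongs on the brass dowel. The yellow dot on the cover is beside it.
- small_hole (a point): Small through hole of the cover, 10 mm in diameter, at own x = +83 mm, y = 0, at the underside; belongs on the steel dowel.
- felt_block: Beech press block with a green felt sole, 45 (own x) x 60 (own y) x 35 (z) mm, about 0.12 kg, standing felt down on the bench. Origin: centre of the felt underside; z up. Grasp it across its 45 mm width.
- parts_tin: Round grey parts tin, 60 mm across, 26 mm high, on the bench at the back, left of the tape roll; origin at the centre of its underside. A bystander.
- movement: Black quartz clock movement, 56 x 56 x 32 mm, on the bench behind the turntable; origin at the centre of its underside. A bystander.
- tape_roll: Roll of brown tape, 93 mm across, 45 mm high, on the bench behind the turntable; origin at the centre of its underside. A bystander.

How it is judged:
On the way, in this order (a step that is already met when the one before it is completed fails the run):
1. the felt block is pressed on the joint face beside the brass dowel, the nest giving 1.5 to 15 mm (contact force between felt_block and lower_half above 2 N and value of joint nest between 0.0015 and 0.015 m and x of felt_block in the frame of joint_face between -0.05 and -0.026 m and y of felt_block in the frame of joint_face between -0.012 and 0.012 m and z of felt_block in the frame of joint_face between -0.004 and 0.004 m), for 0.1 s.
2. still pressed, the block passes between the brass end and the middle (contact force between felt_block and lower_half above 2 N and value of joint nest between 0.0015 and 0.015 m and x of felt_block in the frame of joint_face between -0.024 and -0.008 m and y of felt_block in the frame of joint_face between -0.012 and 0.012 m and z of felt_block in the frame of joint_face between -0.004 and 0.004 m), for 0.1 s.
3. still pressed, the block passes the middle (contact force between felt_block and lower_half above 2 N and value of joint nest between 0.0015 and 0.015 m and x of felt_block in the frame of joint_face between -0.007 and 0.007 m and y of felt_block in the frame of joint_face between -0.012 and 0.012 m and z of felt_block in the frame of joint_face between -0.004 and 0.004 m), for 0.1 s.
4. still pressed, the block passes between the middle and the steel end (contact force between felt_block and lower_half above 2 N and value of joint nest between 0.0015 and 0.015 m and x of felt_block in the frame of joint_face between 0.008 and 0.024 m and y of felt_block in the frame of joint_face between -0.012 and 0.012 m and z of felt_block in the frame of joint_face between -0.004 and 0.004 m), for 0.1 s.
5. still pressed, the block arrives beside the steel dowel (contact force between felt_block and lower_half above 2 N and value of joint nest between 0.0015 and 0.015 m and x of felt_block in the frame of joint_face between 0.026 and 0.05 m and y of felt_block in the frame of joint_face between -0.012 and 0.012 m and z of felt_block in the frame of joint_face between -0.004 and 0.004 m), for 0.1 s.
6. the block stands felt down on the bench, let go, and the nest is up again (height (world z) of felt_block below 0.006 m and angle between felt_block's own z axis and vertical below 0.1 rad and contact force between felt_block and the fingers below 0.1 N and linear speed of felt_block below 0.03 m/s and value of joint nest below 0.0015 m), for 0.2 s.
7. the cover is home on both dowels and pressed down, gripped (z of cover in the frame of joint_face between -0.003 and 0.002 m and horizontal distance between large_hole and brass_dowel below 0.004 m and horizontal distance between small_hole and steel_dowel below 0.004 m and contact force between cover and lower_half above 5 N and value of joint nest between 0.005 and 0.016 m and contact force between the fingers and cover above 3 N), for 0.5 s.
At the end, for the whole second after the job is handed in: The cover is home on both dowels (underside within 2 mm of the joint face, each hole within 4 mm of its dowel), still gripped by the fingers (over 3 N) and pressed on the lower half with more than 5 N so that the nest is 5 to 16 mm down; the felt block stands upright on the bench, released (all of step 7 and height (world z) of felt_block below 0.006 m and angle between felt_block's own z axis and vertical below 0.1 rad and contact force between felt_block and the fingers below 0.1 N and linear speed of felt_block below 0.03 m/s); the arm keeps its last pose, push and grip.
It fails at once if the felt block is rammed onto the housing (over 40 N) (contact force between felt_block and lower_half above 40 N).
It fails at once if the cover is rammed onto the housing (over 40 N) (contact force between cover and lower_half above 40 N).
It fails at once if the parts tin is pushed more than 30 mm (distance of parts_tin from where it was at the start of the episode above 0.03 m).
It fails at once if the movement is pushed more than 30 mm (distance of movement from where it was at the start of the episode above 0.03 m).
It fails at once if the tape roll is pushed more than 30 mm (distance of tape_roll from where it was at the start of the episode above 0.03 m).
It also fails if it takes over 72 s, if anything falls off the work surface, if the arm or the gripper's body presses on something with over 40 N, if the wrist force passes 120 N, or if a joint passes its speed limit or range.

ROBOT

A 7-joint arm with a two-finger parallel gripper is mounted at the origin on the work surface; the furniture and walls round the work are solid. World frame = base frame: x ahead of the robot, y to its left, z up, the work surface at z = 0. Lengths are in m, angles in rad, forces in N, time in s.
With the tool pointing down it reaches from about 0.4 to 0.85 m from the base axis. Payload 4.5 kg.
Tool frame: the origin (TCP) lies where the fingers leave the gripper's body, on its centre line; the fingertips stand 64 mm ahead of it and the grasp point (between the pads) lies 45 mm ahead of it; z points along the fingers, y is the line along which they close (so a half turn about z gives the same grasp; the last joint's range is limited). The gripper opens to 88 mm and grips with 3 to 60 N. Pads are 18 mm wide; open, the fingers measure 123 mm over their backs; the gripper's body (75 mm by 187 mm) begins 45 mm behind the grasp point.
Start: joints at [1.332, 0.689, -0.195, 1.565, 0.157, 0.902, -0.215], TCP at [0.168, -0.602, 0.303] pointing down, gripper open.
Joint ranges: [-3.01, 3.01], [-0.46, 2.08], [-1.47, 1.51], [0.13, 2.56], [-1, 4.14], [0.04, 2.09], [-2.66, 2.66]. Speed limits (rad/s): [2.57, 2.57, 3.14, 3.14, 3.14, 3.14, 3.14].

INTERFACE

Orientations are given as a unit quaternion [x, y, z, w].
In Python, from plant import r gives the robot as it stands.
- The arm moves only by the tool play_rows, never from a script. Its arguments are lists of equal length, an entry for each row: "translation": the shift along the tool's x, y, z in m, a list of three; "delta_rot": the turn, a rotation vector about the tool's x, y, z in degrees, a list of three; "grip": the opening, from -1 (shut) to 1 (fully open). In form: {"translation": [[x, y, z], ...], "delta_rot": [[rx, ry, rz], ...], "grip": [grip, ...]}. A call has 1 to 20 rows; each row shifts and turns the commanded pose from where the row before left it, along the tool's axes as they then stand; what a row does not reach is not made up. A row lasts 1/8 s, in which the tool goes at most 62.5 mm and 10.7 degrees, less where a joint would pass 70% of its speed; a pose out of reach is approached as far as the arm can. A call with a gripper value outside its range is refused whole. The fingers move at their own pace and stop on an object; "squeeze" is the grip in N (left out, the last holds). Time passes only in rows, so rows that do not move let the fingers close. It gives the time, the measured TCP pose, the force, the opening and the grip force at its end, in the units of the state.
- r.get_state(): the state, without advancing time (a new reading comes with each control period).
- r.snapshot(name): name is "side" or "top" or "wrist"; returns the picture (480x640x3 uint8, blue, green, red); there is no depth.
- r.get_calibration(name): a dict with "intrinsics" (3x3 intrinsics, pixels), "eye" and "rotation" of the camera in the world. Camera axes: x right, y up, looking along -z (the intrinsics and any distortion apply to the point x, -y, -z); pixel columns grow to the right and rows downward; lengths in m; the calibration is good to about 2 mm. A picture is of the moment at which its call begins: read the wrist's pose just before it. get_calibration takes no time and is no camera call; for the wrist camera it gives the pose at the moment of the call.
- r.finish_job(): hands the job in; it is judged then, once.
Trained networks look in the newest picture that a camera, given by its name, has taken for a name from the list of things; names that differ only in an ending like _2 or _b are one class to them, and where a whole thing is asked for, a point or a joint stands for the part that bears it (a point fixed in the world has none). Each returns a list of dicts, best first, with "confidence" (0 to 1); they miss things now and then, are a little off and sometimes report something else, mostly with a low value. They report only what shows in the picture. A call takes as long as a camera call.
- r.look_for(camera, target): "point" ([x, y, z] in m, in world coordinates, good to about 4 mm: the middle of the surface that is visible of it).
- r.silhouettes(camera, target): "pixels" (480x640 bool, what is visible of it).
The state is a dict: "clock": time; "q": joint angles; "qd": joint speeds; "joint_torque": joint torques, N m; "tool_pos": TCP position; "eef_rot": TCP orientation; "contact_force": force on the tool from outside, world axes, zero at the start; "moment": the same for the moment, N m; "opening": opening from 0.0 (shut) to 1.0 (fully open); "finger_force": force on a finger pad.
Only numpy, scipy, OpenCV 4.12 (cv2) and the standard library are available. Lean on these libraries where they do the work, as an engineer would, in place of code of your own. Each camera call takes 0.05 s, during which the arm holds its last target. There are 200 camera calls.

## Working session

There is one attempt and no reset: what is moved stays moved. The work goes in short steps, Python scripts to look and compute and a tool call to move; the robot and the scene stay as the last step left them, time stands still between calls to the robot, and variables do not carry over. Pictures are saved under pics/ and viewed, at most 10 in all, crops included, and the job is handed in when it is done.

Besides the shell and the picture viewer there is one more tool, called by a JSON object that holds its "op" and its "data". play_rows: Moves the arm, as the interface text tells. Its arguments: {"type":"object","properties":{"translation":{"type":"array","items":{"type":"array","items":{"type":"number"}}},"delta_rot":{"type":"array","items":{"type":"array","items":{"type":"number"}}},"grip":{"type":"array","items":{"type":"number"}},"squeeze":{"type":"number"}},"required":["translation","delta_rot","grip"]}

```bash
ls; mkdir -p pics
cat > h.py <<'E'
import numpy as np, cv2
from plant import r
from scipy.spatial.transform import Rotation as R
def ray(cal,u,v):
    K=np.array(cal['intrinsics']); d=np.linalg.solve(K,[u,v,1.]); d=d*[1,-1,-1]
    M=np.array(cal['rotation']); M=M if M.shape==(3,3) else R.from_quat(M).as_matrix()
    return np.array(cal['eye']),M@d
def onz(cal,u,v,z):
    e,d=ray(cal,u,v); return e+d*(z-e[2])/d[2]
def proj(cal,p):
    M=np.array(cal['rotation']); M=M if M.shape==(3,3) else R.from_quat(M).as_matrix()
    c=M.T@(np.array(p)-np.array(cal['eye'])); q=np.array(cal['intrinsics'])@(c*[1,-1,-1]); return q[:2]/q[2]
E
python3 - <<'E'
from h import *
s=r.get_state(); print(s)
for c in ['top','side']:
    cal=r.get_calibration(c); print(c,cal)
    im=r.snapshot(c); cv2.imwrite(f'pics/{c}0.png',im)
    for n in ['lower_half','brass_dowel','steel_dowel','cover','large_hole','small_hole','felt_block','parts_tin','movement','tape_roll']:
        L=r.look_for(c,n)
        print(n,[(np.round(d['point'],3).tolist(),round(d['confidence'],2)) for d in L[:2]])
E
```

```text
pics
{'clock': 0.0, 'q': array([ 1.33181345,  0.6899857 , -0.19450469,  1.56635495,  0.1573072 ,
        0.90250915, -0.2150895 ]), 'qd': array([ 3.31368321e-04,  9.86187347e-05,  3.01590009e-04,  8.49244619e-04,
       -7.29918657e-04,  6.55715200e-04,  1.07543340e-03]), 'joint_torque': array([-6.21735799e-04, -5.27550352e+01, -1.26641840e+00, -1.53423715e+01,
       -5.24045492e-02,  6.53204726e-03,  1.62837528e-04]), 'tool_pos': array([ 0.16819479, -0.60139843,  0.30190572]), 'eef_rot': array([ 9.90706306e-01,  1.36015237e-01, -2.00097842e-04, -9.10805651e-04]), 'contact_force': array([-0.49437192, -0.1013358 , -0.35206489]), 'moment': array([-0.0415913 , -0.04641021, -0.00457681]), 'finger_force': 0.0, 'opening': 0.9987633344515164}
top {'intrinsics': array([[474.14389214,   0.        , 316.54962582],
       [  0.        , 474.14389214, 245.5442274 ],
       [  0.        ,   0.        ,   1.        ]]), 'eye': array([3.98111947e-01, 7.29056483e-04, 1.24924776e+00]), 'rotation': array([-0.03101105,  0.05111847,  0.71079654, -0.70085198])}
lower_half [([0.518, 0.273, 0.073], 0.57)]
[... 556 characters left out ...]
.        , 528.48035017, 249.63068364],
       [  0.        ,   0.        ,   1.        ]]), 'eye': array([0.05955813, 0.74310849, 0.67257147]), 'rotation': array([-0.13508247,  0.45858974,  0.84956641, -0.2229015 ])}
lower_half [([0.52, 0.294, 0.074], 0.94)]
brass_dowel [([0.52, 0.292, 0.076], 0.97)]
steel_dowel [([0.52, 0.294, 0.072], 0.64), ([0.523, -0.289, 0.012], 0.22)]
cover [([0.523, -0.285, 0.014], 0.84)]
large_hole [([0.524, -0.283, 0.01], 0.87)]
small_hole [([0.528, -0.285, 0.014], 0.56), ([0.518, 0.294, 0.077], 0.28)]
felt_block [([0.456, 0.1, 0.034], 0.72)]
parts_tin [([0.63, 0.124, 0.019], 0.8)]
movement [([0.619, -0.177, 0.012], 0.61)]
tape_roll [([0.619, -0.007, 0.031], 0.81)]
```

View pics/top0.png

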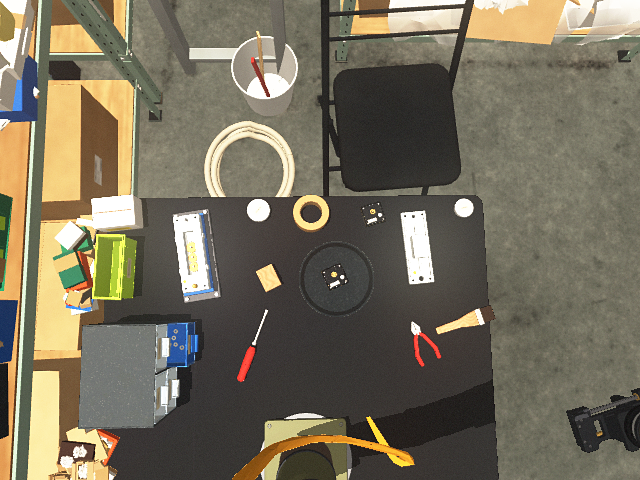

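View pics/side0.png

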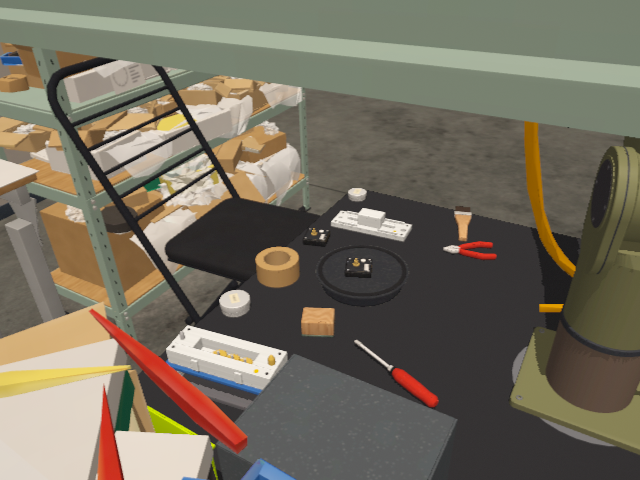

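Run:
```python
from h import *
s=r.get_state(); c=r.get_calibration('wrist'); print(c)
T=R.from_quat(s['eef_rot']); M=R.from_quat(c['rotation'])
print('cam in tool',T.inv().apply(c['eye']-s['tool_pos']),(T.inv()*M).as_matrix().round(3))
print(T.as_matrix().round(3))
# wanted yaw: tool x axis dir
```

```text
{'intrinsics': array([[403.18783578,   0.        , 318.37654121],
       [  0.        , 403.18783578, 233.09598219],
       [  0.        ,   0.        ,   1.        ]]), 'eye': array([ 0.24924231, -0.5809463 ,  0.38427249]), 'rotation': array([-0.12993967,  0.0984138 , -0.59583608,  0.78639034])}
cam in tool [ 0.08347169  0.00160049 -0.0815094 ] [[ 0.001  0.947  0.322]
 [ 1.    -0.001 -0.   ]
 [ 0.     0.322 -0.947]]
[[ 0.963  0.269  0.   ]
 [ 0.269 -0.963 -0.   ]
 [ 0.     0.    -1.   ]]
```

{"op": "play_rows", "data": {"translation": [[0.038,-0.0153,0],[0.038,-0.0153,0],[0.038,-0.0153,0],[0.038,-0.0153,0],[0.038,-0.0153,0],[0.038,-0.0153,0],[0.038,-0.0153,0],[0.038,-0.0153,0],[0.038,-0.0153,0],[0.038,-0.0153,0],[0.038,-0.0153,0],[0.038,-0.0153,0],[0,0,0],[0,0,0]], "delta_rot": [[0,0,0],[0,0,0],[0,0,0],[0,0,0],[0,0,0],[0,0,0],[0,0,0],[0,0,0],[0,0,0],[0,0,0],[0,0,0],[0,0,0],[0,0,0],[0,0,0]], "grip": [1,1,1,1,1,1,1,1,1,1,1,1,1,1]}}

```text
clock: 2.85
tool_pos: [0.5574, -0.3029, 0.3026]
eef_rot: [0.991, 0.136, -0.001, 0.0]
contact_force: [0.2, -0.3, -0.6]
opening: 0.998
finger_force: 0.0
```

```bash
cat >> h.py <<'E'
def corners(mask):
    m=mask.astype(np.uint8); cs,_=cv2.findContours(m,cv2.RETR_EXTERNAL,cv2.CHAIN_APPROX_NONE)
    c=max(cs,key=cv2.contourArea); return c
def snap(name,n):
    s=r.get_state(); cal=r.get_calibration(name); im=r.snapshot(name); cv2.imwrite(f'pics/{n}.png',im)
    np.savez(f'pics/{n}.npz',eye=cal['eye'],rotation=cal['rotation'],intrinsics=cal['intrinsics'])
    print(n,s['clock'],s['tool_pos'].round(4),s['eef_rot'].round(4)); return cal,im
E
python3 - <<'E'
from h import *
cal,im=snap('wrist','w1')
for n in ['cover','large_hole','small_hole']:
    L=r.look_for('wrist',n); S=r.silhouettes('wrist',n)
    print(n,[(np.round(d['point'],3).tolist(),round(d['confidence'],2)) for d in L[:2]],[(d['confidence'],int(d['pixels'].sum())) for d in S[:2]])
E
```

```text
w1 2.85 [ 0.5574 -0.3029  0.3026] [ 9.907e-01  1.357e-01 -6.000e-04  3.000e-04]
cover [([0.551, -0.301, 0.011], 0.58)] [(0.57, 12687)]
large_hole [([0.549, -0.304, 0.011], 0.62)] [(0.65, 12999)]
small_hole [([0.554, -0.298, 0.016], 0.82)] [(0.72, 12791)]
```

View pics/w1.png

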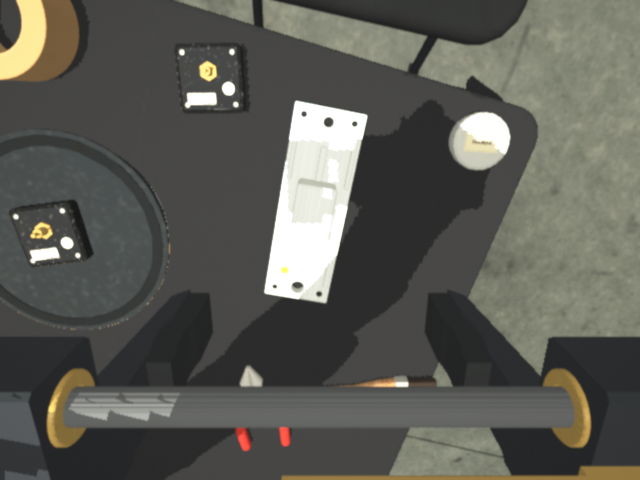

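```bash
cat >> h.py <<'E'
def load(n):
    d=np.load(f'pics/{n}.npz'); return dict(d), cv2.imread(f'pics/{n}.png')
def blob(im,u,v,w,test):
    """centroid of pixels satisfying test in the window round (u,v), largest component"""
    u,v=int(round(u)),int(round(v)); p=im[v-w:v+w+1,u-w:u+w+1].astype(int)
    m=test(p).astype(np.uint8); n,l,st,ce=cv2.connectedComponentsWithStats(m)
    if n<2: return None
    k=1+np.argmax(st[1:,4]); x,y,ww,hh,a=st[k]
    return np.array([u-w+x+(ww-1)/2,v-w+y+(hh-1)/2]),ce[k]+[u-w,v-w],a,(ww,hh)
dark=lambda p:p.max(2)<110
E
python3 - <<'E'
from h import *
cal,im=load('w1')
P=[]
for u,v in [(297,287),(328,122)]:
    b=blob(im,u,v,7,dark); print(b); P.append(onz(cal,*b[0],.012))
print(P,np.linalg.norm(P[0]-P[1]),(P[0]+P[1])/2, np.degrees(np.arctan2(*(P[1]-P[0])[[1,0]])))
E
```

```text
(array([297., 285.]), array([297.10526316, 284.86842105]), np.int32(38), (np.int32(9), np.int32(5)))
(array([328.5, 121.5]), array([328.21568627, 121.68627451]), np.int32(51), (np.int32(8), np.int32(8)))
[array([ 0.45647752, -0.31047607,  0.012     ]), array([ 0.61975301, -0.29667545,  0.012     ])] 0.16385769393813746 [ 0.53811526 -0.30357576  0.012     ] 4.8313571695020014
```

{"op": "play_rows", "data": {"translation": [[0.0081,-0.0404,-0.004],[0.0081,-0.0404,-0.004],[0.0081,-0.0404,-0.004],[0.0081,-0.0404,-0.004],[0.0081,-0.0404,-0.004],[0.0081,-0.0404,-0.004],[0.0081,-0.0404,-0.004],[0.0081,-0.0404,-0.004],[0.0081,-0.0404,-0.004],[0.0081,-0.0404,-0.004],[0.0081,-0.0404,-0.004],[0.0081,-0.0404,-0.004],[0,0,0],[0,0,0],[0,0,0]], "delta_rot": [[0,0,0],[0,0,0],[0,0,0],[0,0,0],[0,0,0],[0,0,0],[0,0,0],[0,0,0],[0,0,0],[0,0,0],[0,0,0],[0,0,0],[0,0,5],[0,0,5],[0,0,0]], "grip": [1,1,1,1,1,1,1,1,1,1,1,1,1,1,1]}}

```text
clock: 5.08
tool_pos: [0.521, 0.1907, 0.3508]
eef_rot: [0.999, 0.049, 0.0, 0.0]
contact_force: [0.1, 0.2, 0.3]
opening: 1.001
finger_force: 0.0
```

Run:
```python
from h import *
cal,im=snap('wrist','w2')
for n in ['lower_half','felt_block']:
    L=r.look_for('wrist',n); S=r.silhouettes('wrist',n)
    print(n,[(np.round(d['point'],3).tolist(),round(d['confidence'],2)) for d in L[:2]])
    for d in S[:1]:
        c=corners(d['pixels']); print(cv2.minAreaRect(c), cv2.boxPoints(cv2.minAreaRect(c)).round(1).tolist(), len(c))
```

```text
w2 5.075 [0.521  0.1907 0.3508] [9.988e-01 4.950e-02 1.000e-04 2.000e-04]
lower_half [([0.539, 0.274, 0.072], 0.84)]
((225.43634033203125, 170.69297790527344), (220.3939208984375, 90.6953353881836), 83.48019409179688) [[167.89999389648438, 66.4000015258789], [258.0, 56.099998474121094], [283.0, 275.0], [192.89999389648438, 285.29998779296875]] 575
felt_block [([0.469, 0.089, 0.034], 0.59)]
((405.45001220703125, 245.35003662109375), (62.2968635559082, 44.90434265136719), 71.56504821777344) [[374.29998779296875, 222.89999389648438], [416.8999938964844, 208.6999969482422], [436.6000061035156, 267.79998779296875], [394.0, 282.0]] 186
```

View pics/w2.png

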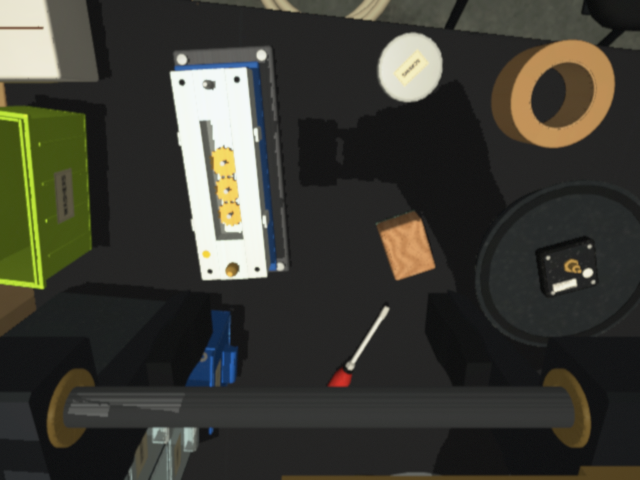

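```bash
cat >> h.py <<'E'
def quad(cal,im,box,test,z):
    x0,y0,x1,y1=box; m=test(im[y0:y1,x0:x1].astype(int)).astype(np.uint8)
    m=cv2.morphologyEx(m,cv2.MORPH_OPEN,np.ones((3,3),np.uint8))
    c=cv2.convexHull(corners(m))[:,0,:]+[x0,y0]
    w=np.array([onz(cal,u,v,z)[:2] for u,v in c]); return c,w
def rect(w):
    (cx,cy),(a,b),th=cv2.minAreaRect((w*1000).astype(np.float32)); return cx,cy,a,b,th
E
python3 - <<'E'
from h import *
cal,im=load('w2')
for z in (.07,.074,.078):
    c,w=quad(cal,im,(160,58,290,292),lambda p:p.min(2)>170,z); print('face',z,np.round(rect(w),1))
print(im[250,410],im[250,385],im[216,395],im[244,395])
for z in (.031,.035,.039):
    c,w=quad(cal,im,(365,200,450,292),lambda p:(p[...,2]>170)&(p[...,2]-p[...,0]>40),z); print('block',z,np.round(rect(w),1))
    print(c[:,0].min(),c[:,0].max(),c[:,1].min(),c[:,1].max())
for n,(u,v) in dict(steel=(208,81),brass=(233,273)).items(): print(n,onz(cal,u,v,.09).round(4), onz(cal,u,v,.074).round(4))
E
```

```text
face 0.07 [522.1 275.8 192.1  70.    8.4]
face 0.074 [523.  275.  190.   69.2   8.4]
face 0.078 [524.  274.1 187.9  68.4   8.4]
[106 161 217] [ 51  78 107] [52 63 57] [ 96 149 207]
block 0.031 [459.8  87.   58.2  42.9  25.8]
383 433 221 278
block 0.035 [461.2  88.1  57.6  42.4  25.8]
383 433 221 278
block 0.039 [462.6  89.2  57.   42.   25.8]
383 433 221 278
steel [0.6072 0.2857 0.09  ] [0.6073 0.2898 0.074 ]
brass [0.4421 0.2605 0.09  ] [0.4345 0.2635 0.074 ]
```

{"op": "play_rows", "data": {"translation": [[-0.014,0.0191,0.03],[-0.014,0.0191,0.03],[-0.014,0.0191,0.03],[-0.014,0.0191,0.03],[-0.014,0.0191,0.03],[0,0,0],[0,0,0],[0,0,0]], "delta_rot": [[0,0,0],[0,0,0],[0,0,0],[0,0,0],[0,0,0],[0,0,-10],[0,0,-10],[0,0,0]], "grip": [1,1,1,1,1,1,1,1]}}

```text
clock: 6.32
tool_pos: [0.461, 0.0888, 0.2007]
eef_rot: [0.975, 0.221, 0.0, -0.0]
contact_force: [-0.1, 0.3, 0.4]
opening: 1.0
finger_force: 0.0
```

Run:
```python
from h import *
cal,im=snap('wrist','w3')
S=r.silhouettes('wrist','felt_block'); L=r.look_for('wrist','felt_block')
print([(d['point'],d['confidence']) for d in L[:2]])
if S:
    c=corners(S[0]['pixels']); x,y,w,h=cv2.boundingRect(c); print(x,y,w,h)
    for z in (.031,.035,.039):
        c,wd=quad(cal,im,(x-6,y-6,x+w+6,y+h+6),lambda p:(p[...,2]>170)&(p[...,2]-p[...,0]>40),z); print(z,np.round(rect(wd),1))
```

```text
w3 6.325 [0.461  0.0888 0.2007] [ 9.753e-01  2.210e-01  2.000e-04 -3.000e-04]
[([0.4664, 0.0904, 0.034], 0.8)]
282 178 71 98
0.031 [460.2  87.4  60.3  43.1  25.6]
0.035 [461.4  88.   59.3  42.4  25.6]
0.039 [462.7  88.5  58.4  41.7  25.6]
```

View pics/w3.png

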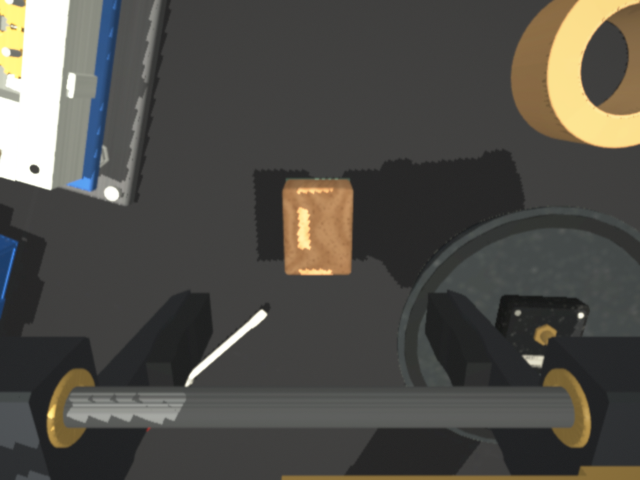

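{"op": "play_rows", "data": {"translation": [[0,0,0.025],[0,0,0.025],[0,0,0.025],[0,0,0.025],[0,0,0.0185],[0,0,0.01],[0,0,0],[0,0,0],[0,0,0],[0,0,0],[0,0,0]], "delta_rot": [[0,0,0],[0,0,0],[0,0,0],[0,0,0],[0,0,0],[0,0,0],[0,0,0],[0,0,0],[0,0,0],[0,0,0],[0,0,0]], "grip": [1,1,1,1,1,1,1,-1,-1,-1,-1], "squeeze": 25}}

```text
clock: 7.85
tool_pos: [0.4616, 0.0891, 0.0729]
eef_rot: [0.975, 0.222, -0.0, -0.0]
contact_force: [-0.1, -0.3, 0.3]
opening: 0.569
finger_force: 0.0
```

{"op": "play_rows", "data": {"translation": [[0,0,0],[0,0,0],[0,0,0],[0,0,-0.01],[0,0,-0.03],[0,0,-0.04],[0,0,-0.04],[0,0,-0.03],[0,0,0],[0,0,0]], "delta_rot": [[0,0,0],[0,0,0],[0,0,0],[0,0,0],[0,0,0],[0,0,0],[0,0,0],[0,0,8.5],[0,0,8.5],[0,0,0]], "grip": [-1,-1,-1,-1,-1,-1,-1,-1,-1,-1]}}

```text
clock: 9.1
tool_pos: [0.4615, 0.0889, 0.2233]
eef_rot: [0.997, 0.076, -0.0, 0.0]
contact_force: [0.3, -0.2, -0.2]
opening: 0.509
finger_force: 25.0
```

```bash
cat >> h.py <<'E'
def togo(x,y,z,yaw=None):
    s=r.get_state(); T=R.from_quat(s['eef_rot']); M=T.as_matrix()
    y0=np.degrees(np.arctan2(M[1,0],M[0,0]))
    print('pos',s['tool_pos'].round(4),'yaw',round(y0,2),'tilt',np.degrees(np.arccos(-M[2,2])).round(2),'local',T.inv().apply(np.array([x,y,z])-s['tool_pos']).round(4),'rz',None if yaw is None else round(y0-yaw,2))
E
python3 -c "
from h import *
togo(.4904,.2685,.20,8.5)
cal,im=snap('wrist','w4')"
```

```text
pos [0.4615 0.0889 0.2233] yaw 8.71 tilt 0.06 local [ 0.0558 -0.1731  0.0232] rz 0.21
w4 9.1 [0.4615 0.0889 0.2233] [ 9.971e-01  7.590e-02 -4.000e-04  3.000e-04]
```

View pics/w4.png

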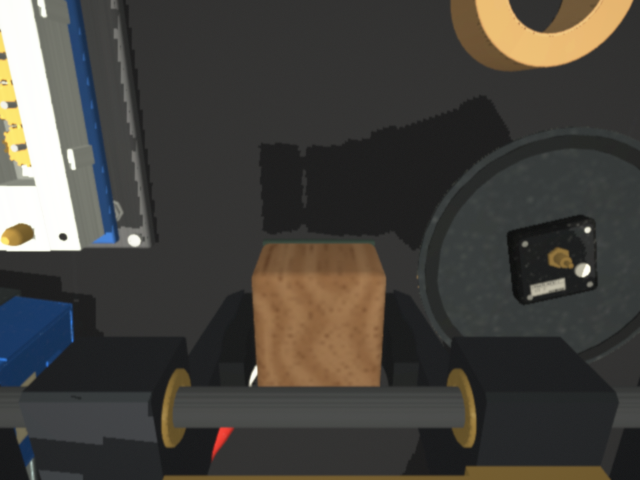

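{"op": "play_rows", "data": {"translation": [[0.0112,-0.0346,0.0046],[0.0112,-0.0346,0.0046],[0.0112,-0.0346,0.0046],[0.0112,-0.0346,0.0046],[0.0112,-0.0346,0.0046],[0,0,0],[0,0,0]], "delta_rot": [[0,0,0],[0,0,0],[0,0,0],[0,0,0],[0,0,0],[0,0,0],[0,0,0]], "grip": [-1,-1,-1,-1,-1,-1,-1]}}

```text
clock: 10.02
tool_pos: [0.4906, 0.2675, 0.199]
eef_rot: [0.997, 0.076, -0.002, 0.001]
contact_force: [0.3, -0.4, -0.0]
opening: 0.506
finger_force: 25.0
```

```bash
python3 -c "
from h import *
togo(.4904,.2685,.16,8.5)
cal,im=snap('wrist','w5')
S=r.silhouettes('wrist','lower_half'); print([d['confidence'] for d in S])
print('steel tip expected',proj(cal,[.6072,.2857,.09]),'centre',proj(cal,[.524,.2735,.074]))"
```

```text
pos [0.4906 0.2675 0.199 ] yaw 8.69 tilt 0.21 local [ 0.0001 -0.0011  0.039 ] rz 0.19
w5 10.025 [0.4906 0.2675 0.199 ] [ 0.9971  0.0758 -0.0015  0.001 ]
[0.98]
steel tip expected [313.04551851   8.51202216] centre [312.88803847 195.47120685]
```

View pics/w5.png

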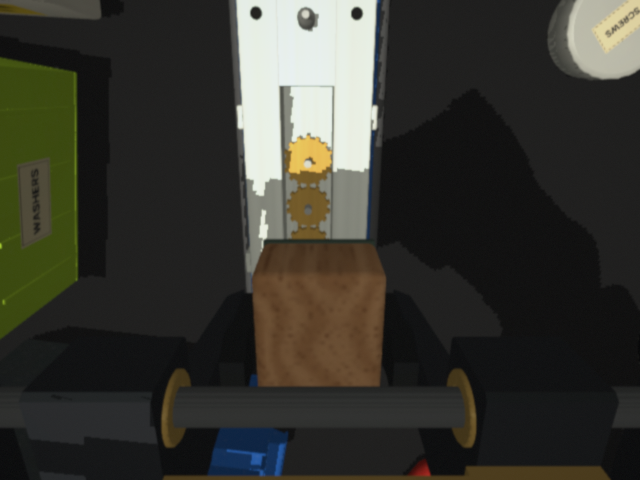

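{"op": "play_rows", "data": {"translation": [[0,-0.003,0.014],[0,0,0.014],[0,0,0.012],[0,0,0.006],[0,0,0.003],[0,0,0.002],[0,0,0.002],[0,0,0.002],[0,0,0.001],[0,0,0]], "delta_rot": [[0,0,0],[0,0,0],[0,0,0],[0,0,0],[0,0,0],[0,0,0],[0,0,0],[0,0,0],[0,0,0],[0,0,0]], "grip": [-1,-1,-1,-1,-1,-1,-1,-1,-1,-1]}}

```text
clock: 11.38
tool_pos: [0.4908, 0.2716, 0.144]
eef_rot: [0.997, 0.075, -0.0, -0.0]
contact_force: [-0.5, -0.2, 4.5]
opening: 0.51
finger_force: 25.0
```

```bash
python3 -c "
from h import *
togo(.4899,.2707,.142,8.5); print(r.get_state()['contact_force'])"
```

```text
pos [0.4908 0.2716 0.144 ] yaw 8.63 tilt 0.03 local [-0.001   0.0007  0.002 ] rz 0.13
[-0.4800622  -0.22479355  4.46533406]
```

{"op": "play_rows", "data": {"translation": [[0,0,0.0015],[0,0,0.001],[0,0,0],[0.0038,0,0],[0.0038,0,0],[0.0038,0,0],[0.0038,0,0],[0.0038,0,0],[0.0038,0,0],[0.0038,0,0],[0.0038,0,0]], "delta_rot": [[0,0,0],[0,0,0],[0,0,0],[0,0,0],[0,0,0],[0,0,0],[0,0,0],[0,0,0],[0,0,0],[0,0,0],[0,0,0]], "grip": [-1,-1,-1,-1,-1,-1,-1,-1,-1,-1,-1]}}

```text
clock: 12.75
tool_pos: [0.5194, 0.2761, 0.1412]
eef_rot: [0.997, 0.076, -0.002, 0.0]
contact_force: [-4.2, 0.2, 6.2]
opening: 0.509
finger_force: 25.0
```

{"op": "play_rows", "data": {"translation": [[0.0038,0,0],[0.0038,0,0],[0.0038,0,0],[0.0038,0,0],[0.0038,0,0],[0.0038,0,0],[0.0038,0,0],[0.0038,0,0],[0.0038,0,0],[0.0038,0,0],[0,0,0],[0,0,0]], "delta_rot": [[0,0,0],[0,0,0],[0,0,0],[0,0,0],[0,0,0],[0,0,0],[0,0,0],[0,0,0],[0,0,0],[0,0,0],[0,0,0],[0,0,0]], "grip": [-1,-1,-1,-1,-1,-1,-1,-1,-1,-1,-1,-1]}}

```text
clock: 14.25
tool_pos: [0.5576, 0.2819, 0.1413]
eef_rot: [0.997, 0.075, -0.001, 0.0]
contact_force: [-2.6, -0.9, 6.3]
opening: 0.505
finger_force: 25.0
```

```bash
python3 -c "
from h import *
togo(.557,.2805,.2,8.5); s=r.get_state();print(s['contact_force'],s['clock'])"
```

```text
pos [0.5576 0.2819 0.1413] yaw 8.65 tilt 0.13 local [-0.0009  0.0013 -0.0587] rz 0.15
[-2.5555334  -0.85566334  6.25023916] 14.25
```

{"op": "play_rows", "data": {"translation": [[0,0,-0.01],[0,0,-0.02],[0,0,-0.02],[0,0,-0.02],[-0.0177,0.0252,0],[-0.0177,0.0252,0],[-0.0177,0.0252,0],[-0.0177,0.0252,0],[-0.0177,0.0252,0],[-0.0177,0.0252,0],[-0.0177,0.0252,0],[0,0,0],[0,0,0.02],[0,0,0.03],[0,0,0.03],[0,0,0.03],[0,0,0.015],[0,0,0.006],[0,0,0]], "delta_rot": [[0,0,0],[0,0,0],[0,0,0],[0,0,0],[0,0,0],[0,0,0],[0,0,0],[0,0,0],[0,0,0],[0,0,0],[0,0,0],[0,0,0],[0,0,0],[0,0,0],[0,0,0],[0,0,0],[0,0,0],[0,0,0],[0,0,0]], "grip": [-1,-1,-1,-1,-1,-1,-1,-1,-1,-1,-1,-1,-1,-1,-1,-1,-1,-1,-1]}}

```text
clock: 16.62
tool_pos: [0.4624, 0.089, 0.0804]
eef_rot: [0.997, 0.075, -0.0, 0.0]
contact_force: [0.5, 0.1, -0.8]
opening: 0.505
finger_force: 25.0
```

{"op": "play_rows", "data": {"translation": [[0,0,0.004],[0,0,0.002],[0,0,0.0015],[0,0,0],[0,0,0],[0,0,0],[0,0,0],[0,0,0]], "delta_rot": [[0,0,0],[0,0,0],[0,0,0],[0,0,0],[0,0,0],[0,0,0],[0,0,0],[0,0,0]], "grip": [-1,-1,-1,-1,0.6,0.6,0.6,0.6]}}

```text
clock: 17.62
tool_pos: [0.4621, 0.0887, 0.0727]
eef_rot: [0.997, 0.075, -0.001, 0.0]
contact_force: [-0.3, -0.4, -0.4]
opening: 0.802
finger_force: 0.0
```

{"op": "play_rows", "data": {"translation": [[0,0,-0.04],[0,0,-0.05],[0,0,-0.05],[0.0209,-0.0288,-0.02],[0.0209,-0.0288,-0.02],[0.0209,-0.0288,-0.02],[0.0209,-0.0288,-0.02],[0.0209,-0.0288,-0.02],[0.0209,-0.0288,-0.017],[0,0,0],[0,0,0],[0,0,0]], "delta_rot": [[0,0,0],[0,0,0],[0,0,0],[0,0,0],[0,0,0],[0,0,0],[0,0,0],[0,0,0],[0,0,0],[0,0,0],[0,0,0],[0,0,0]], "grip": [1,1,1,1,1,1,1,1,1,1,1,1]}}

```text
clock: 19.12
tool_pos: [0.5599, 0.2767, 0.3287]
eef_rot: [0.997, 0.074, -0.002, 0.001]
contact_force: [-1.0, 0.4, -0.6]
opening: 1.0
finger_force: 0.0
```

Run:
```python
from h import *
cal,im=snap('wrist','w6')
cv2.imwrite('pics/w6c.png',cv2.resize(im[40:310,200:430],None,fx=2.2,fy=2.2,interpolation=cv2.INTER_CUBIC))
for n,p in dict(steelbase=(.6065,.2880,.074),steel=(.6065,.288,.09),brassbase=(.4415,.2635,.074),brass=(.4415,.2635,.09),block=(.462,.0885,.035)).items(): print(n,proj(cal,p).round(1))
L=r.look_for('wrist','felt_block'); print([(d['point'],d['confidence']) for d in L[:2]])
```

```text
w6 19.125 [0.5599 0.2767 0.3287] [ 0.9972  0.0745 -0.0016  0.0011]
steelbase [310.5 141.5]
steel [310.2 143.7]
brassbase [311.1 320.2]
brass [310.8 329.4]
block [479.6 305.3]
[([0.4811, 0.0879, 0.0338], 0.71)]
```

View pics/w6c.png

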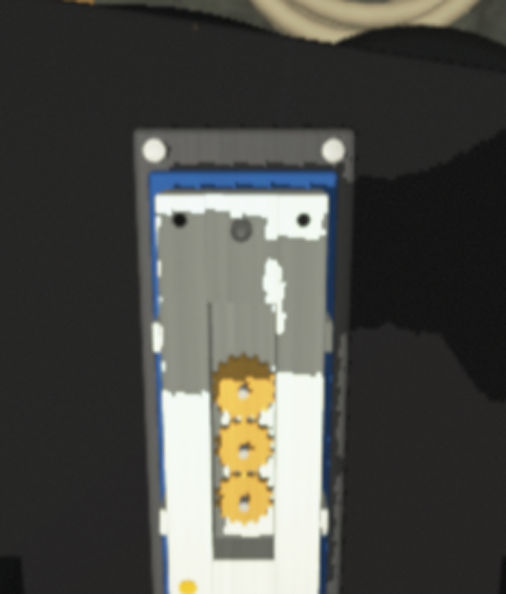

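Run:
```python
from h import *
cal,im=load('w5'); tp=np.array([.4906,.2675,.199]); T=R.from_quat([.9971,.0758,-.0015,.001])
for x in (-.03,.03): print('block axis top',proj(cal,tp+T.apply([x,0,.0379])))
row=im[330]; w=(row[:,2].astype(int)-row[:,0]>25); print('block cols',np.where(w[200:450])[0][[0,-1]]+200)
row=im[262]; w=(row[:,2].astype(int)-row[:,0]>20); print('block cols',np.where(w[200:450])[0][[0,-1]]+200)
cal,im=load('w6')
print('brass',blob(im,311,325,14,lambda p:(p[...,2]-p[...,0]>45)))
print('screw L',blob(im,281.8,139.5,6,dark),'R',blob(im,337.7,139.5,6,dark))
print('steel',im[132:156,300:320].max(2))
print('near screws',[ (blob(im,u,v,10,dark)) for u,v in ((283,320),(340,320))])
```

```text
block axis top [313.40623103 419.49681267]
block axis top [312.88458956 271.33872733]
block cols [255 382]
block cols [258 380]
brass (array([310., 325.]), array([310.09933775, 324.56291391]), np.int32(151), (np.int32(11), np.int32(17)))
screw L (array([281., 140.]), array([281.075, 139.8  ]), np.int32(40), (np.int32(7), np.int32(7))) R (array([337.5, 139.5]), array([337.5, 139.5]), np.int32(16), (np.int32(4), np.int32(4)))
steel [[249 249 249 249 249 249 249 249 249 249 249 249 249 249 249 249 249 249
  249 249]
 [249 249 249 249 249 249 249 249 249 249 249 249 249 249 249 249 249 249
  249 249]
 [247 247 247 247 248 249 249 249 249 249 249 249 249 249 249 249 249 249
  249 249]
 [229 229 229 230 237 247 249 249 249 249 248 248 249 249 249 249 249 249
  249 249]
 [173 173 172 176 211 245 249 249 249 246 235 236 245 247 247 247 247 247
  248 249]
 [147 147 146 150 192 240 247 247 246 238 199 192 222 228 229 229 229 230
  236 245]
 [145 145 144 146 174 219 228 227 225 215 161 145 161 169 171 171 172 175
  193 222]
 [145 145 145 143 148 162 161 154 153 151 122 114 122 135 142 144 146 1
[... 897 characters left out ...]
 128 124 127 135 140 143 143 143 144 145
  145 145]
 [146 146 144 141 140 141 141 141 140 140 141 143 143 143 143 142 143 145
  145 144]
 [145 147 145 142 140 141 142 142 142 143 144 144 143 144 143 142 144 146
  145 145]
 [145 146 145 141 140 141 142 142 142 143 144 143 143 144 144 143 144 145
  145 145]
 [146 147 145 142 140 141 141 143 143 143 143 143 143 143 143 142 144 145
  144 144]
 [145 146 145 142 140 140 141 142 142 143 143 143 143 143 143 143 144 145
  145 144]]
near screws [(array([274.5, 323.5]), array([274.34693878, 324.24489796]), np.int32(49), (np.int32(4), np.int32(14))), (array([347.5, 323. ]), array([347.76      , 324.09333333]), np.int32(75), (np.int32(6), np.int32(15)))]
```

{"op": "play_rows", "data": {"translation": [[-0.0077,0.0407,0.0057],[-0.0077,0.0407,0.0057],[-0.0077,0.0407,0.0057],[-0.0077,0.0407,0.0057],[-0.0077,0.0407,0.0057],[-0.0077,0.0407,0.0057],[-0.0077,0.0407,0.0057],[-0.0077,0.0407,0.0057],[-0.0077,0.0407,0.0057],[-0.0077,0.0407,0.0057],[-0.0077,0.0407,0.0057],[-0.0077,0.0407,0.0057],[-0.0077,0.0407,0.0057],[-0.0077,0.0407,0.0057],[0,0,0],[0,0,0]], "delta_rot": [[0,0,0],[0,0,0],[0,0,0],[0,0,0],[0,0,0],[0,0,0],[0,0,0],[0,0,0],[0,0,0],[0,0,0],[0,0,0],[0,0,0],[0,0,0],[0,0,0],[0,0,3.7],[0,0,0]], "grip": [1,1,1,1,1,1,1,1,1,1,1,1,1,1,1,1]}}

```text
clock: 21.22
tool_pos: [0.5386, -0.3016, 0.2497]
eef_rot: [0.999, 0.043, -0.001, -0.0]
contact_force: [-0.5, 0.2, 0.4]
opening: 0.998
finger_force: 0.0
```

Run:
```python
from h import *
cal,im=snap('wrist','w7')
P=[]
for p in [(.4565,-.3105,.012),(.6198,-.2967,.012)]:
    u,v=proj(cal,p); b=blob(im,u,v,14,dark); print((u,v),b)
    if b: P.append(onz(cal,*b[0],.012))
if len(P)==2: print(P,np.linalg.norm(P[0]-P[1]),(P[0]+P[1])/2, np.degrees(np.arctan2(*(P[1]-P[0])[[1,0]])))
S=r.silhouettes('wrist','cover')
for d in S[:1]:
    c=corners(d['pixels']); w=np.array([onz(cal,u,v,.012)[:2] for u,v in c[:,0]]); print(d['confidence'],np.round(rect(w),1))
togo(.5376,-.302,.08,4.8)
```

```text
w7 21.225 [ 0.5386 -0.3016  0.2497] [ 0.9991  0.0427 -0.001  -0.    ]
(np.float64(318.40339830364), np.float64(294.7337243143317)) (array([318.5, 294.5]), array([318.66233766, 294.5974026 ]), np.int32(77), (np.int32(12), np.int32(8)))
(np.float64(318.9005163520429), np.float64(99.01096392453779)) (array([318.5,  99.5]), array([318.77358491,  99.54716981]), np.int32(106), (np.int32(12), np.int32(12)))
[array([ 0.45673643, -0.31056502,  0.012     ]), array([ 0.61942671, -0.29643055,  0.012     ])] 0.16330312866553418 [ 0.53808157 -0.30349778  0.012     ] 4.96536732129272
0.82 [ 535.9 -304.2  189.7   65.6    5. ]
pos [ 0.5392 -0.3004  0.25  ] yaw 5.04 tilt 0.08 local [-0.0015  0.0015  0.17  ] rz 0.24
```

{"op": "play_rows", "data": {"translation": [[-0.002,0.001,0.03],[0,0,0.035],[0,0,0.035],[0,0,0.035],[0,0,0.02],[0,0,0.01],[0,0,0.005],[0,0,0],[0,0,0],[0,0,0],[0,0,0],[0,0,0],[0,0,0],[0,0,0],[0,0,0]], "delta_rot": [[0,0,0],[0,0,0],[0,0,0],[0,0,0],[0,0,0],[0,0,0],[0,0,0],[0,0,0],[0,0,0],[0,0,0],[0,0,0],[0,0,0],[0,0,0],[0,0,0],[0,0,0]], "grip": [1,1,1,1,1,1,1,1,-1,-1,-1,-1,-1,-1,-1], "squeeze": 40}}

```text
clock: 23.2
tool_pos: [0.5371, -0.3023, 0.0799]
eef_rot: [0.999, 0.043, -0.001, 0.0]
contact_force: [-0.2, 0.0, 0.2]
opening: 0.402
finger_force: 40.0
```

{"op": "play_rows", "data": {"translation": [[0,0,-0.005],[0,0,-0.015],[0,0,-0.03],[0,0,-0.04],[0,0,-0.04],[0,0,-0.03],[0,0,-0.01],[0,0,0],[0,0,0]], "delta_rot": [[0,0,0],[0,0,0],[0,0,0],[0,0,0],[0,0,0],[0,0,0],[0,0,0],[0,0,0],[0,0,0]], "grip": [-1,-1,-1,-1,-1,-1,-1,-1,-1]}}

```text
clock: 24.32
tool_pos: [0.5366, -0.3019, 0.2486]
eef_rot: [0.999, 0.043, -0.002, -0.0]
contact_force: [-0.9, 0.6, -2.7]
opening: 0.402
finger_force: 40.0
```

Run:
```python
from h import *
s=r.get_state(); T=R.from_quat(s['eef_rot']); print(s['contact_force'],s['moment'])
cal,im=snap('wrist','w8')
u=proj(cal,s['tool_pos']+T.apply([.083,0,.068])); print('small hole pred',u)
print(blob(im,*u,30,dark))
```

```text
[-0.92096679  0.55640247 -2.69104195] [ 0.01600921 -0.01874888  0.01162546]
w8 24.325 [ 0.5366 -0.3019  0.2486] [ 9.991e-01  4.310e-02 -1.900e-03 -5.000e-04]
small hole pred [313.56297922  98.42080472]
(array([318. ,  99.5]), array([318.13050847,  99.73728814]), np.int32(590), (np.int32(27), np.int32(28)))
```

View pics/w8.png

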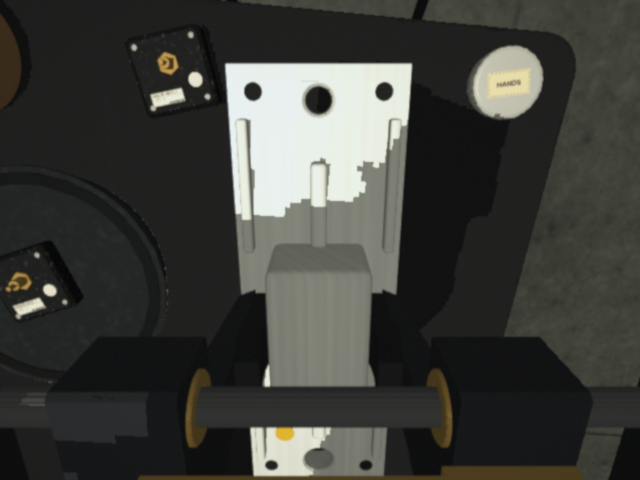

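Run:
```python
from h import *
cal,im=load('w8'); tp=np.array([.5366,-.3019,.2486]); T=R.from_quat([.9991,.0431,-.0019,-.0005])
b=blob(im,319,459,18,lambda p:p.max(2)<125); print(b)
for dz in (0,.002,-.002):
    q=[T.inv().apply(onz(cal,*p,tp[2]-.068+dz)-tp) for p in ((318,99.5),b[0])]
    m=(q[0]+q[1])/2; print(dz,q[0].round(4),q[1].round(4),'dist',np.linalg.norm(q[0]-q[1]).round(4),'mid',m.round(4),'ang',np.degrees(np.arctan2(*(q[0]-q[1])[[1,0]])))
# same for housing, with screw/steel from w6 and w5
for n,ps in dict(w6=[(309.3,144.4,.083),(309.3,139.8,.074)],w5=[(307,12,.09)]).items():
    cal,im=load(n)
    for u,v,z in ps: print(n,onz(cal,u,v,z).round(4))
cal,im=load('w5')
print('w5 steel',blob(im,307,17,16,lambda p:p.max(2)<150), 'scr',blob(im,256,13,9,dark),blob(im,357,13,9,dark))
g=im[2:40,290:326].max(2); print(g[::2,::2])
```

```text
(array([319., 459.]), array([323.54582904, 460.05973223]), np.int32(971), (np.int32(37), np.int32(37)))
0 [0.0826 0.0015 0.0677] [-0.0828  0.0022  0.0683] dist 0.1654 mid [-0.0001  0.0019  0.068 ] ang -0.21643219477108086
0.002 [0.0826 0.0016 0.0657] [-0.0806  0.0022  0.0663] dist 0.1632 mid [0.001  0.0019 0.066 ] ang -0.21643219477109008
-0.002 [0.0826 0.0015 0.0697] [-0.085   0.0022  0.0703] dist 0.1676 mid [-0.0012  0.0019  0.07  ] ang -0.2164321947711076
w6 [0.6051 0.2886 0.083 ]
w6 [0.6077 0.2892 0.074 ]
w5 [0.6055 0.288  0.09  ]
w5 steel (array([307.5,  19. ]), array([307.26551724,  19.58275862]), np.int32(290), (np.int32(20), np.int32(23))) scr (array([255.5,  12.5]), array([255.54455446,  12.53465347]), np.int32(101), (np.int32(10), np.int32(12))) (array([356.5,  13. ]), array([356.5049505 ,  13.05940594]), np.int32(101), (np.int32(10), np.int32(13)))
[[237 237 237 237 237 237 237 237 237 237 237 237 237 237 237 237 237 237]
 [237 237 237 237 237 237 237 237 237 237 238 237 238 238 237 237 237 237]
 [238 238 237 238 237 237 233 219 215 231 236 237 238 237 237 237 238 237]
 [2
[... 497 characters left out ...]
 86 136 229 238 238 238]
 [238 238 238 236 155  98 103 100  94  89  82  71  93 139 229 238 238 238]
 [238 238 238 238 197  88  93  93  89  83  73  66 106 140 229 238 238 238]
 [238 238 238 238 230 146  84  80  77  70  66  92 146 168 234 238 238 238]
 [238 239 239 238 238 227 149  98  81  73  85 164 232 234 239 238 238 239]
 [238 238 238 238 239 238 233 218 195 152 147 188 238 239 238 238 239 239]
 [239 239 239 239 238 239 239 239 238 233 232 234 238 239 239 238 239 239]
 [239 239 238 239 239 239 239 238 239 239 239 239 239 239 239 239 239 238]
 [239 238 239 239 239 239 239 239 239 239 239 239 239 239 239 238 239 239]
 [239 239 239 239 239 239 239 239 239 239 239 239 239 239 239 239 239 239]]
```

Run:
```python
from h import *
a=np.radians(8.55); ex=np.array([np.cos(a),np.sin(a)]); ey=np.array([-ex[1],ex[0]])
c5,_=load('w5'); c6,_=load('w6'); c8,_=load('w8')
q=[onz(c8,u,v,.2486-.068) for u,v in ((253,91),(384,91),(318,99.5))]; 
b=np.radians(5); e8=np.array([np.cos(b),np.sin(b)])
print('cover screws ahead of hole',((q[0]+q[1])/2-q[2])[:2]@e8)
for n,c,L in (('w5',c5,[(306,12.75,.074),(305.5,13,.09),(308,21.5,.074)]),('w6',c6,[(309.3,139.75,.074),(309.3,144.4,.083),(310.1,333,.09)])):
    for u,v,z in L:
        p=onz(c,u,v,z)[:2]-[.523,.27655]; print(n,z,'own x,y',(p@ex).round(4),(p@ey).round(4))
p6=[.5599,.2767,.3287]; T=R.from_quat([.9972,.0745,-.0016,.0011]); print('w6 tilt dir',T.as_matrix()[:,2].round(4))
```

```text
cover screws ahead of hole 0.002815758042199481
w5 0.074 own x,y 0.0858 -0.0001
w5 0.09 own x,y 0.0829 -0.0003
w5 0.074 own x,y 0.0822 -0.001
w6 0.074 own x,y 0.0857 -0.0001
w6 0.083 own x,y 0.083 -0.0003
w6 0.09 own x,y -0.0863 -0.0001
w6 tilt dir [-0.003  -0.0024 -1.    ]
```

{"op": "play_rows", "data": {"translation": [[0.0008,-0.012,0.001],[0.0014,-0.022,0.001],[0.002,-0.0322,0.001],[0.002,-0.0322,0.001],[0.002,-0.0322,0.001],[0.002,-0.0322,0.001],[0.002,-0.0322,0.001],[0.002,-0.0322,0.001],[0.002,-0.0322,0.001],[0.002,-0.0322,0.001],[0.002,-0.0322,0.001],[0.002,-0.0322,0.001],[0.002,-0.0322,0.001],[0.002,-0.0322,0.001],[0.002,-0.0322,0.001],[0.002,-0.0322,0.001],[0.002,-0.0322,0.001],[0.002,-0.0322,0.001],[0.0013,-0.02,0.001],[0.0006,-0.01,0.001]], "delta_rot": [[0,0,0],[0,0,0],[0,0,0],[0,0,0],[0,0,0],[0,0,0],[0,0,0],[0,0,0],[0,0,0],[0,0,0],[0,0,0],[0,0,0],[0,0,0],[0,0,0],[0,0,0],[0,0,0],[0,0,0],[0,0,0],[0,0,0],[0,0,0]], "grip": [-1,-1,-1,-1,-1,-1,-1,-1,-1,-1,-1,-1,-1,-1,-1,-1,-1,-1,-1,-1]}}

```text
clock: 26.88
tool_pos: [0.5225, 0.2796, 0.2296]
eef_rot: [0.999, 0.044, -0.001, -0.0]
contact_force: [-0.2, -1.4, -2.5]
opening: 0.405
finger_force: 40.0
```

{"op": "play_rows", "data": {"translation": [[0,0,0],[0,0,0.015],[0,0,0],[0,0,0]], "delta_rot": [[0,0,-1.7],[0,0,-1.7],[0,0,0],[0,0,0]], "grip": [-1,-1,-1,-1]}}

```text
clock: 27.38
tool_pos: [0.5236, 0.277, 0.2145]
eef_rot: [0.997, 0.072, -0.001, 0.0]
contact_force: [0.0, -0.5, -2.2]
opening: 0.405
finger_force: 40.0
```

Run:
```python
from h import *
togo(.5229,.2784,.175,8.35); print(r.get_state()['contact_force'])
cal,im=snap('wrist','w9')
print(blob(im,318,99.5,30,dark),blob(im,319,459,18,lambda p:p.max(2)<125))
togo(.5229,.2784,.175,8.35)
```

```text
pos [0.5236 0.277  0.2145] yaw 8.26 tilt 0.12 local [-0.0004 -0.0015  0.0395] rz -0.09
[ 0.00386399 -0.46608909 -2.22360364]
w9 27.375 [0.5236 0.277  0.2145] [ 9.974e-01  7.200e-02 -1.000e-03  4.000e-04]
(array([315.5,  99. ]), array([315.12206573,  99.03755869]), np.int32(213), (np.int32(16), np.int32(17))) (array([318.5, 458.5]), array([318.2384106 , 458.27373068]), np.int32(453), (np.int32(28), np.int32(22)))
pos [0.5237 0.2774 0.2147] yaw 8.28 tilt 0.08 local [-0.0006 -0.0011  0.0397] rz -0.07
```

{"op": "play_rows", "data": {"translation": [[-0.0005,-0.001,0.012],[0,0,0.014],[0,0,0.01],[0,0,0.004],[0,0,0],[0,0,0]], "delta_rot": [[0,0,0],[0,0,0],[0,0,0],[0,0,0],[0,0,0],[0,0,0]], "grip": [-1,-1,-1,-1,-1,-1]}}

```text
clock: 28.18
tool_pos: [0.5231, 0.279, 0.1751]
eef_rot: [0.997, 0.073, -0.0, -0.0]
contact_force: [0.2, -0.3, -2.5]
opening: 0.403
finger_force: 40.0
```

Run:
```python
from h import *
togo(.5229,.2784,.17,8.35); print(r.get_state()['contact_force'])
cal,im=snap('wrist','w10')
a=cv2.resize(im[70:130,280:360],None,fx=4,fy=4,interpolation=cv2.INTER_CUBIC)
b=cv2.resize(im[420:480,280:360],None,fx=4,fy=4,interpolation=cv2.INTER_CUBIC)
cv2.imwrite('pics/w10c.png',np.vstack([a,b]))
togo(.5229,.2784,.17,8.35)
```

```text
pos [0.5231 0.279  0.1751] yaw 8.33 tilt 0.03 local [-0.0002  0.0005  0.0051] rz -0.02
[ 0.19756239 -0.26980716 -2.54156164]
w10 28.175 [0.5231 0.279  0.1751] [ 9.974e-01  7.260e-02 -3.000e-04 -1.000e-04]
pos [0.5231 0.2789 0.1752] yaw 8.33 tilt 0.03 local [-0.0003  0.0005  0.0052] rz -0.02
```

View pics/w10c.png

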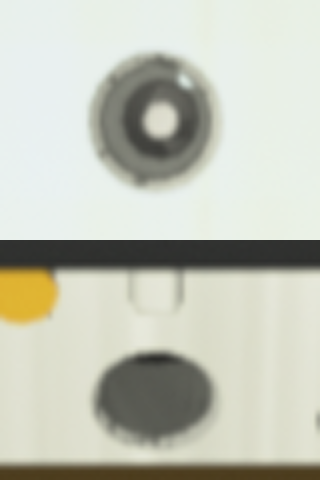

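{"op": "play_rows", "data": {"translation": [[0,0.0004,0.0025],[0,0,0.0025],[0,0,0.0025],[0,0,0.0025],[0,0,0]], "delta_rot": [[0,0,0],[0,0,0],[0,0,0],[0,0,0],[0,0,0]], "grip": [-1,-1,-1,-1,-1]}}

```text
clock: 28.85
tool_pos: [0.5227, 0.2783, 0.1645]
eef_rot: [0.997, 0.073, -0.001, 0.0]
contact_force: [0.6, 0.8, -1.8]
opening: 0.409
finger_force: 40.0
```

Hardly any contact so far; continue slowly to seat.

{"op": "play_rows", "data": {"translation": [[0,0,0.0025],[0,0,0.0025],[0,0,0.002],[0,0,0.002],[0,0,0.001],[0,0,0]], "delta_rot": [[0,0,0],[0,0,0],[0,0,0],[0,0,0],[0,0,0],[0,0,0]], "grip": [-1,-1,-1,-1,-1,-1]}}

```text
clock: 29.6
tool_pos: [0.5228, 0.2784, 0.1547]
eef_rot: [0.997, 0.073, -0.001, 0.0]
contact_force: [-0.7, -0.0, -3.1]
opening: 0.403
finger_force: 40.0
```

{"op": "play_rows", "data": {"translation": [[0,0,0.0015],[0,0,0.0015],[0,0,0.0015],[0,0,0.0015],[0,0,0.0015],[0,0,0.0015],[0,0,0.001],[0,0,0.0005],[0,0,0],[0,0,0]], "delta_rot": [[0,0,0],[0,0,0],[0,0,0],[0,0,0],[0,0,0],[0,0,0],[0,0,0],[0,0,0],[0,0,0],[0,0,0]], "grip": [-1,-1,-1,-1,-1,-1,-1,-1,-1,-1]}}

```text
clock: 30.85
tool_pos: [0.523, 0.2785, 0.1447]
eef_rot: [0.997, 0.073, -0.0, 0.0]
contact_force: [-1.5, -1.5, 6.0]
opening: 0.405
finger_force: 40.0
```

{"op": "play_rows", "data": {"translation": [[0,0,0.001],[0,0,0],[0,0,0],[0,0,0],[0,0,0],[0,0,0],[0,0,0]], "delta_rot": [[0,0,0],[0,0,0],[0,0,0],[0,0,0],[0,0,0],[0,0,0],[0,0,0]], "grip": [-1,-1,-1,-1,-1,-1,-1]}}

```text
clock: 31.72
tool_pos: [0.523, 0.2785, 0.1438]
eef_rot: [0.997, 0.073, -0.0, -0.0]
contact_force: [-1.4, 0.3, 6.7]
opening: 0.407
finger_force: 40.0
```

Run:
```python
from h import *
togo(.5229,.2784,.144,8.35); print(r.get_state()['contact_force'])
r.snapshot('side')
for n in ['felt_block','cover']: print(n,[(np.round(d['point'],3),d['confidence']) for d in r.look_for('side',n)[:2]])
```

```text
pos [0.523  0.2785 0.1438] yaw 8.33 tilt 0.04 local [-0.0001  0.0001 -0.0002] rz -0.02
[-1.41841088  0.26353933  6.71832517]
felt_block [(array([0.455, 0.106, 0.034]), 0.65)]
cover []
```

```bash
python3 -c "
from plant import r
print(r.finish_job())"
```

```text
the job is handed in; nothing more can be done
None
```

The job is handed in at about 32 s on the clock, with no verdict returned. The joint face was wiped in one stroke and the felt block put back on the bench. The cover slid freely onto both dowels and is held gripped at 40 N; from the tool height, the nest is about 10 mm down.

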